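Flip the inspection lens over the sample dish

TASK

Two identical flip-lens stands are on the lab bench; one has a small white dish of capsules on its base. On that stand, tip the parked lens over its dish until it snaps across and stays down level against its lower stop. Leave the dish in place under the lens and leave the empty stand's lens parked.

Things in the scene. Friction and masses are not known exactly. Their poses are not given: they have to be found in the camera images.
- work_lens (a joint): Hinge angle (rad) of the lens on the stand with the dish: 0 parked, leaning 30 degrees back from upright, away from the dish; 2.09 level over the dish on the lower stop. A spring drives it to the nearer stop: it resists tipping with up to 2 N at the tip, and past about 1.0 (27 degrees past upright, towards the dish) snaps over to 2.09 by itself in under a second.
- work_hinge (a point): Middle of the hinge axis of the stand with the dish, 100 mm above the bench. z up, y along the hinge, -x towards the dish; the parked lens leans to +x, where the space is free. Push it near its tip towards -x. Fixed grey stand: base 10 mm thick, 120 mm wide, from x = -125 to +25 mm; two posts at y = +-52 mm, 10 mm taller than the hinge.
- work_tab (a point): Middle of the free edge (tip) of that lens, 125 mm from the hinge axis; when parked, 63 mm to +x of work_hinge and 108 mm above it. The lens is a flat white square frame, 84 mm wide and 6 mm thick, with a clear disc in it; its top bar lies 92 to 104 mm from the hinge, and a white tab 30 mm wide runs on from there to the tip.
- spare_lens (a joint): Hinge angle of the identical lens on the empty stand (same sizes, axes and spring), which stands beside the other, 0.26 to 0.37 m away centre to centre. It is parked at 0 and must stay so.
- dish_center (a point): Centre, 7 mm above its underside, of the loose shallow white dish (56 mm across, 14 mm high) with three green capsules in it, on the stand's base plate about 60 mm from the hinge axis on its -x side. It must stay there.
There are look-alikes about, which are no part of the job. What is shaped like the part that bears work_lens but blue or yellow is not meant.

How it is judged:
At the end, for the whole second after the job is handed in: The lens of the stand with the dish lies at rest level over the dish, within 8 degrees of its lower stop (hinge angle over 1.95 rad); the other lens is parked (under 0.15 rad); the dish is under the lens, within 15 mm of where it began (value of joint work_lens above 1.95 rad and velocity of joint work_lens below 0.1 rad/s and value of joint spare_lens below 0.15 rad and horizontal distance between dish_center and work_hinge between 0.035 and 0.085 m and distance of dish_center from where it was at the start of the episode below 0.015 m); the robot touches nothing.
It fails at once if the lens of the empty stand is tipped away from its parked stop by more than 0.5 rad (value of joint spare_lens above 0.5 rad).
It fails at once if the dish is knocked more than 15 mm from its place (distance of dish_center from where it was at the start of the episode above 0.015 m).
It also fails if it takes over 32 s, if anything falls off the work surface, if the arm or the gripper's body presses on something with over 40 N, if the wrist force passes 120 N, or if a joint passes its speed limit or range.

ROBOT

A 6-joint arm with a two-finger parallel gripper is mounted at the origin on the work surface. World frame = base frame: x ahead of the robot, y to its left, z up, the work surface at z = 0. Lengths are in m, angles in rad, forces in N, time in s.
With the tool pointing down it reaches from about 0.225 to 0.875 m from the base axis. Payload 3.4 kg.
Tool frame: the origin (TCP) lies between the finger pads; the fingertips stand 11 mm ahead of it and the grasp point (between the pads) lies 8 mm behind it (tips_ahead is the distance from the TCP to the fingertips, in m); z points along the fingers, x is the direction in which the jaws open and shut, and the axes are right-handed (so a half turn about z gives the same grasp; the last joint's range is limited). The gripper opens to 85 mm and grips with 20 to 120 N. Pads are 22 mm wide; open, the fingers measure 114 mm over their backs; the gripper's body (76 mm by 85 mm) begins 54 mm behind the grasp point. The pads swing forward as they close: fully open they stand 13 mm farther back than shut.
Start: joints at [-1.407, 0.276, 1.505, -0, 1.361, -0.121], TCP at [0.162, -0.552, 0.242] pointing down, gripper open.
Joint ranges: [-2.89, 2.89], [-0.75, 2.08], [0.22, 2.7], [-1.18, 4.32], [0.11, 2.71], [-2.7, 2.7]. Speed limits (rad/s): [2.57, 2.57, 3.14, 3.14, 3.14, 3.14].

INTERFACE

Orientations are given as a unit quaternion [w, x, y, z].
In Python, from rig import get_state, get_image, sign_off, masks_of, tips_ahead gives the robot as it stands.
- The arm moves only by the tool play_rows, never from a script. Its argument "series" is a list of rows, each an object of numbers: "fingers": the closure, from -1 (fully open) to 1 (shut); "dx", "dy", "dz": the shift along the world's x, y, z in mm; "turn": the turn about the world's z in rad. A call has 1 to 20 rows; each row shifts and turns the pose as measured when the row begins; what a row does not reach is not made up. A row lasts 1/12 s, in which the tool goes at most 41.7 mm and 7.16 degrees, less where a joint would pass 70% of its speed; a pose out of reach is approached as far as the arm can. A call with a gripper value outside its range is refused whole. The fingers move at their own pace and stop on an object; "squeeze" is the grip in N (left out, the last holds). Time passes only in rows, so rows that do not move let the fingers close. It gives the time, the measured TCP pose, the force and the opening at its end, in the units of the state.
- get_state(): the state, without advancing time (a new reading comes with each control period).
- get_image(name): name is "scene" or "top" or "wrist"; returns a dict with "pixels" (480x640x3 uint8, red, green, blue), "vfov" (degrees; the focal length in pixels is half the picture's height over the tangent of half this angle, whatever the lens; pixels are square), "cx", "cy" (the principal point, pixels), "rvec" (rotation vector, rad) and "tvec" (3), from world to camera coordinates, as OpenCV has them; the wrist camera has in their place "hand_eye" (4x4, takes a point from camera to tool coordinates, whose origin is the TCP and whose axes are the tool frame's). Camera axes: x right, y down, z forward; pixel columns grow to the right and rows downward; lengths in m; the calibration is good to about 2 mm. A picture is of the moment at which its call begins: read the wrist's pose just before it. There is no depth.
- sign_off(): hands the job in, once; it reports no verdict.
Trained networks look in a picture, given as the dict that the camera call returned (one of the last four; its "shot" number tells which), for a name from the list of things; names that differ only in an ending like _2 or _b are one class to them, and where a whole thing is asked for, a point or a joint stands for the part that bears it (a point fixed in the world has none). Each returns a list of dicts, best first, with "p" (0 to 1); they miss things now and then, are a little off and sometimes report something else, mostly with a low value. They report only what shows in the picture. A call takes as long as a camera call. They do not tell look-alikes from the thing itself.
- masks_of(picture, label): "region" (480x640 bool, what is visible of it) and "xy" ([column, row] in pixels, amid what is visible of it).
The state is a dict: "clock": time; "qpos": joint angles; "qd": joint speeds; "effort": joint torques, N m; "position": TCP position; "ee_rot": TCP orientation; "contact_force": force on the tool from outside, world axes, zero at the start; "moment": the same for the moment, N m; "width": finger opening in m.
Only numpy, scipy, OpenCV 4.12 (cv2) and the standard library are available. Lean on these libraries where they do the work, as an engineer would, in place of code of your own. Each camera call takes 0.05 s, during which the arm holds its last target. There are 200 camera calls.

## Working session

There is one attempt and no reset: what is moved stays moved. The work goes in short steps, Python scripts to look and compute and a tool call to move; the robot and the scene stay as the last step left them, time stands still between calls to the robot, and variables do not carry over. Pictures are saved under pics/ and viewed, about 8 in all and at most 12, crops included, and the job is handed in when it is done.

Besides the shell and the picture viewer there is one more tool, called after "Call:" by a JSON object that holds its "name" and its "arguments", one argument or row to a line. play_rows: Moves the arm, as the interface text tells. Its arguments: {"type":"object","properties":{"series":{"type":"array"},"squeeze":{"type":"number"}},"required":["series"]}

```bash
mkdir -p pics; cat > h.py <<'E'
import numpy as np, cv2
from rig import *
def cam(im):
    f=240/np.tan(np.radians(im["vfov"])/2)
    K=np.array([[f,0,im["cx"]],[0,f,im["cy"]],[0,0,1]])
    return K,np.array(im["rvec"],float),np.array(im["tvec"],float)
def proj(im,P):
    K,r,t=cam(im); return cv2.projectPoints(np.array(P,float).reshape(-1,3),r,t,K,None)[0].reshape(-1,2)
def ray(im,uv,z):
    K,r,t=cam(im);R=cv2.Rodrigues(r)[0];c=-R.T@t
    d=R.T@np.linalg.inv(K)@np.array([uv[0],uv[1],1.]);return c+d*(z-c[2])/d[2]
def save(n,px): cv2.imwrite(n,np.ascontiguousarray(px[...,::-1]))
E
python3 - <<'E'
from h import *
for n in("scene","top"):
    im=get_image(n); save(f"pics/{n}0.png",im["pixels"])
    K,r,t=cam(im);print(n,-cv2.Rodrigues(r)[0].T@t)
    for l in("work_lens","dish_center"):
        for m in masks_of(im,l): print(l,round(m["p"],2),m["xy"],m["region"].sum(), ray(im,m["xy"],.017 if l[0]=='d' else .15).round(3))
print(get_state())
E
```

```text
scene [1.13862318 0.05528712 0.72933663]
work_lens 0.76 [356.3, 186.6] 592 [0.374 0.213 0.15 ]
work_lens 0.74 [526.2, 375.5] 1131 [0.824 0.377 0.15 ]
work_lens 0.72 [361.5, 286.3] 575 [0.641 0.178 0.15 ]
work_lens 0.59 [479.0, 199.2] 390 [0.438 0.449 0.15 ]
dish_center 0.59 [334.2, 300.9] 313 [0.559 0.148 0.017]
top [0.37987457 0.12747598 1.31023003]
work_lens 0.97 [155.0, 291.6] 1471 [0.436 0.461 0.15 ]
work_lens 0.84 [289.6, 187.4] 1374 [0.653 0.183 0.15 ]
work_lens 0.83 [275.2, 316.0] 1134 [0.384 0.213 0.15 ]
work_lens 0.72 [197.6, 112.7] 1574 [0.819 0.38  0.15 ]
dish_center 0.89 [311.6, 235.5] 458 [0.569 0.138 0.017]
{'clock': 0.3, 'qpos': array([-1.40698419e+00,  2.76145574e-01,  1.50531209e+00,  1.58798196e-05,
        1.36072491e+00, -1.20992610e-01]), 'qd': array([-0.00012789, -0.00117324, -0.00107833,  0.0018282 ,  0.00026498,
       -0.00047489]), 'effort': array([-1.91197691e-04, -4.16255987e+01, -2.45653939e+01, -3.41101850e-04,
        6.07976064e-03, -4.73606792e-05]), 'position': array([ 0.16153649, -0.55168139,  0.24202338]), 'ee_rot': array([-2.09659166e-04,  8.00302061e-01, -5.99596968e-01, -2.07610474e-04]), 'contact_force': array([-0.5046859 , -0.70541635, -0.66776107]), 'moment': array([ 0.01217642, -0.00027978, -0.03408184]), 'width': 0.08533180295839968}
```

View pics/scene0.png

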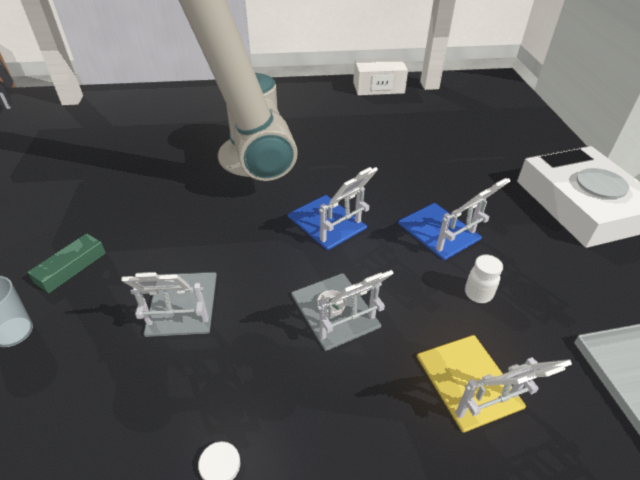

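View pics/top0.png

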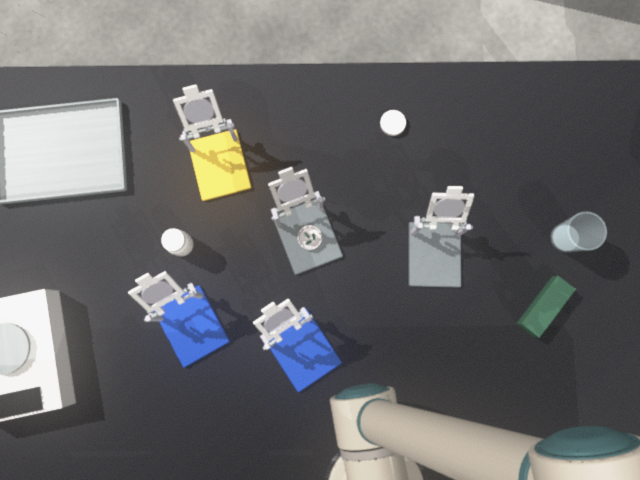

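Candidates in the top picture are the yellow stand (212,150), two blue stands (180,315 and 295,340), an empty grey stand (437,240) and the grey stand with the dish (307,230). I choose the last. Next I fit its pose and check it in a close crop.

```bash
cat > fit.py <<'E'
from h import *
from scipy.optimize import minimize
def W(p,L):
    c,s=np.cos(p[2]),np.sin(p[2]); L=np.array(L,float)
    return np.c_[p[0]+c*L[:,0]-s*L[:,1],p[1]+s*L[:,0]+c*L[:,1],L[:,2]+.1]
def lensL(th=0):
    a=th-np.pi/6; u=np.array([-np.sin(a),0,np.cos(a)])
    return [r*u+[0,y,0] for r,y in((.02,.042),(.104,.042),(.104,.015),(.125,.015),(.125,-.015),(.104,-.015),(.104,-.042),(.02,-.042))]
baseL=[(-.125,-.06,-.09),(-.125,.06,-.09),(.025,.06,-.09),(.025,-.06,-.09)]
def poly(im,P):
    m=np.zeros((480,640),np.uint8);cv2.fillPoly(m,[np.round(proj(im,P)*16).astype(np.int32)],1,shift=4);return m>0
E
python3 - <<'E'
from fit import *
im=[get_image("top"),get_image("scene")]
def grey(i):
    hsv=cv2.cvtColor(i["pixels"],cv2.COLOR_RGB2HSV);return ((hsv[...,1]<70)&(hsv[...,2]>70))
for name,uv,g,sc in(("work",(307,235),(.62,.165,.38),(340,310)),("spare",(437,240),(.6,-.13,0.),(180,300))):
    regs=[]
    for i,ref in zip(im,(uv,sc)):
        M=min(masks_of(i,"work_lens"),key=lambda m:np.hypot(m["xy"][0]-ref[0],m["xy"][1]-ref[1]));regs.append(M["region"])
    G=grey(im[0])
    def cost(p):
        c=0
        for i,r in zip(im,regs):
            r=cv2.morphologyEx(r.astype(np.uint8),cv2.MORPH_CLOSE,np.ones((9,9)))>0
            m=poly(i,W(p,lensL()));c-=(m&r).sum()/max(1,(m|r).sum())
        b=poly(im[0],W(p,baseL)); b2=cv2.dilate(b.astype(np.uint8),np.ones((9,9)))>0
        # base: grey inside, dark in ring
        return c-(G&b).sum()/b.sum()+ (G&b2&~b&~poly(im[0],W(p,lensL()))).sum()/(b2&~b).sum()
    g=np.array(g)
    for s in(.04,.015,.005):
        g=minimize(cost,g,method="Nelder-Mead",options=dict(initial_simplex=np.vstack([g]+[g+d for d in np.diag([s,s,s*6])]))).x
    print(name,g.round(4),cost(g).round(2),"tip",W(g,[(.0625,0,.108)]).round(3))
    for i in im:
        for L,c in((lensL(),(255,0,0)),(baseL,(0,255,0))):
            cv2.polylines(i["pixels"],[np.round(proj(i,W(g,L))).astype(np.int32)],True,c,1)
d=max(masks_of(get_image("top"),"dish_center"),key=lambda m:m["p"]);print(ray(im[0],d["xy"],.017),W(g,[(-.06,0,0)]))
a=cv2.resize(im[0]["pixels"][150:310,250:490],(720,480),interpolation=cv2.INTER_CUBIC)
save("pics/fit_top.png",a)
save("pics/fit_scene.png",cv2.resize(im[1]["pixels"][250:360,110:410],None,fx=2.6,fy=2.6,interpolation=cv2.INTER_CUBIC))
E
```

```text
work [0.6163 0.1671 0.3336] -1.89 tip [[0.675 0.188 0.208]]
spare [ 0.5712 -0.1475 -0.0328] -1.6 tip [[ 0.634 -0.15   0.208]]
[0.56841437 0.14833999 0.017     ] [[ 0.51125949 -0.14551981  0.1       ]]
```

View pics/fit_top.png

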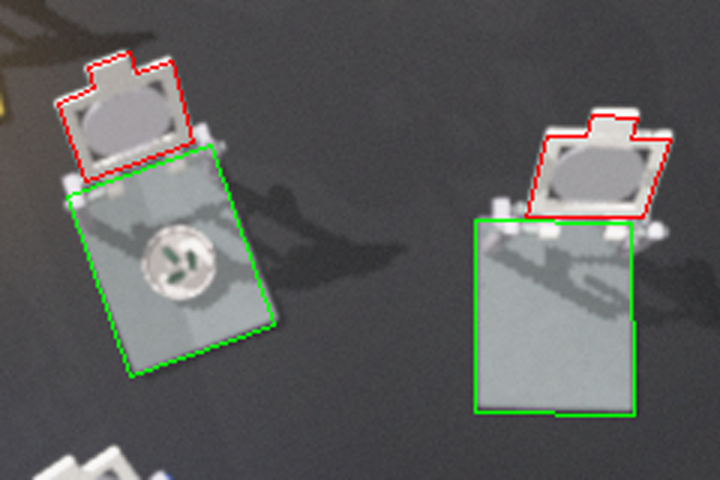

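View pics/fit_scene.png

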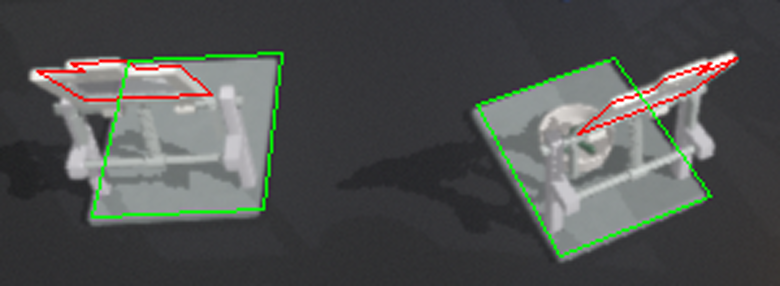

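The crop confirms the choice: grey stand with three green capsules in the dish, and both overlays fit well. Hinge is at (0.616, 0.167), yaw 0.334, parked tip at (0.675, 0.188, 0.208). The push direction is (-0.945, -0.327). The jaw axis already lies along the hinge. I close the fingers, rise, and travel to behind the lens.

Call:
{"name": "play_rows", "arguments": {
  "series": [
    {"fingers": 1, "dz": 30},
    {"fingers": 1, "dz": 30},
    {"fingers": 1, "dz": 30},
    {"fingers": 1, "dx": 23.6, "dy": 31.6},
    {"fingers": 1, "dx": 23.6, "dy": 31.6},
    {"fingers": 1, "dx": 23.6, "dy": 31.6},
    {"fingers": 1, "dx": 23.6, "dy": 31.6},
    {"fingers": 1, "dx": 23.6, "dy": 31.6},
    {"fingers": 1, "dx": 23.6, "dy": 31.6},
    {"fingers": 1, "dx": 23.6, "dy": 31.6},
    {"fingers": 1, "dx": 23.6, "dy": 31.6},
    {"fingers": 1, "dx": 23.6, "dy": 31.6},
    {"fingers": 1, "dx": 23.6, "dy": 31.6},
    {"fingers": 1, "dx": 23.6, "dy": 31.6},
    {"fingers": 1, "dx": 23.6, "dy": 31.6}
  ]
}}

```text
invalid input at $.series[0]: expected keys fingers, dx, dy, dz, turn
```

Call:
{"name": "play_rows", "arguments": {
  "series": [
    {"fingers": 1, "dx": 0, "dy": 0, "dz": 30, "turn": 0},
    {"fingers": 1, "dx": 0, "dy": 0, "dz": 30, "turn": 0},
    {"fingers": 1, "dx": 0, "dy": 0, "dz": 30, "turn": 0},
    {"fingers": 1, "dx": 23, "dy": 31, "dz": 0, "turn": 0},
    {"fingers": 1, "dx": 23, "dy": 31, "dz": 0, "turn": 0},
    {"fingers": 1, "dx": 23, "dy": 31, "dz": 0, "turn": 0},
    {"fingers": 1, "dx": 23, "dy": 31, "dz": 0, "turn": 0},
    {"fingers": 1, "dx": 23, "dy": 31, "dz": 0, "turn": 0},
    {"fingers": 1, "dx": 23, "dy": 31, "dz": 0, "turn": 0},
    {"fingers": 1, "dx": 23, "dy": 31, "dz": 0, "turn": 0},
    {"fingers": 1, "dx": 23, "dy": 31, "dz": 0, "turn": 0},
    {"fingers": 1, "dx": 23, "dy": 31, "dz": 0, "turn": 0},
    {"fingers": 1, "dx": 23, "dy": 31, "dz": 0, "turn": 0},
    {"fingers": 1, "dx": 23, "dy": 31, "dz": 0, "turn": 0},
    {"fingers": 1, "dx": 23, "dy": 31, "dz": 0, "turn": 0}
  ]
}}

```text
clock: 1.95
position: [0.4409, -0.1688, 0.3365]
ee_rot: [0.001, 0.795, -0.606, 0.004]
contact_force: [0.3, -0.6, 0.3]
width: -0.0003
```

Call:
{"name": "play_rows", "arguments": {
  "series": [
    {"fingers": 1, "dx": 24, "dy": 31, "dz": 0, "turn": 0},
    {"fingers": 1, "dx": 24, "dy": 31, "dz": 0, "turn": 0},
    {"fingers": 1, "dx": 24, "dy": 31, "dz": 0, "turn": 0},
    {"fingers": 1, "dx": 24, "dy": 31, "dz": 0, "turn": 0},
    {"fingers": 1, "dx": 24, "dy": 31, "dz": 0, "turn": 0},
    {"fingers": 1, "dx": 24, "dy": 31, "dz": 0, "turn": 0},
    {"fingers": 1, "dx": 24, "dy": 31, "dz": 0, "turn": 0},
    {"fingers": 1, "dx": 24, "dy": 31, "dz": 0, "turn": 0},
    {"fingers": 1, "dx": 24, "dy": 31, "dz": 0, "turn": 0},
    {"fingers": 1, "dx": 24, "dy": 31, "dz": 0, "turn": 0},
    {"fingers": 1, "dx": 24, "dy": 31, "dz": 0, "turn": 0},
    {"fingers": 1, "dx": 24, "dy": 31, "dz": 0, "turn": 0},
    {"fingers": 1, "dx": 0, "dy": 0, "dz": 0, "turn": 0},
    {"fingers": 1, "dx": 0, "dy": 0, "dz": 0, "turn": 0}
  ]
}}

```text
clock: 3.12
position: [0.7429, 0.2352, 0.332]
ee_rot: [0.001, 0.799, -0.602, 0.005]
contact_force: [-0.8, -0.3, 0.9]
width: -0.0
```

```bash
python3 - <<'E'
import rig
t=rig.tips_ahead; print(t() if callable(t) else t); s=rig.get_state(); print(s["clock"],s["position"],s["ee_rot"],s["qpos"])
E
```

```text
0.011
3.1167 [0.74291147 0.23520903 0.3320116 ] [ 5.77929907e-04  7.98771968e-01 -6.01611639e-01  5.14258149e-03] [ 0.22135324  0.58879761  0.78066876 -0.00875546  1.7663433   1.51068172]
```

Call:
{"name": "play_rows", "arguments": {
  "series": [
    {"fingers": 1, "dx": -7, "dy": -14, "dz": 0, "turn": 0},
    {"fingers": 1, "dx": -7, "dy": -14, "dz": 0, "turn": 0},
    {"fingers": 1, "dx": 0, "dy": 0, "dz": -25, "turn": 0},
    {"fingers": 1, "dx": 0, "dy": 0, "dz": -25, "turn": 0},
    {"fingers": 1, "dx": 0, "dy": 0, "dz": -25, "turn": 0},
    {"fingers": 1, "dx": 0, "dy": 0, "dz": -25, "turn": 0},
    {"fingers": 1, "dx": 0, "dy": 0, "dz": -15, "turn": 0},
    {"fingers": 1, "dx": 0, "dy": 0, "dz": 0, "turn": 0},
    {"fingers": 1, "dx": 0, "dy": 0, "dz": 0, "turn": 0}
  ]
}}

```text
clock: 3.87
position: [0.7236, 0.2, 0.215]
ee_rot: [0.0, 0.798, -0.603, 0.006]
contact_force: [0.1, 0.6, 1.1]
width: 0.0002
```

```bash
python3 - <<'E'
from h import *
s=get_state(); print(s["position"],s["contact_force"])
a=get_image("scene");save("pics/pre.png",cv2.resize(a["pixels"][170:370,270:510],(720,600)))
E
```

```text
[0.72364358 0.20001837 0.21498735] [0.13987683 0.63287    1.07564124]
```

View pics/pre.png

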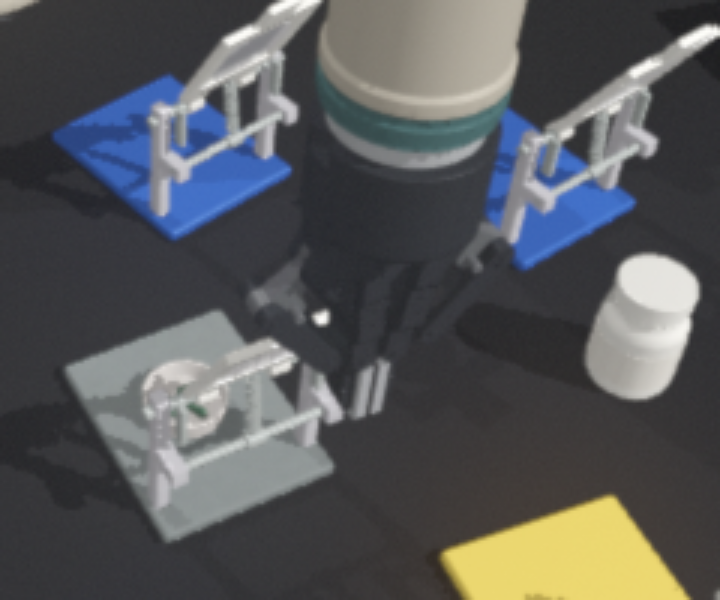

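The closed fingers hang free behind the parked tab (crop (365,400)). I lower them slightly and push.

Call:
{"name": "play_rows", "arguments": {
  "series": [
    {"fingers": 1, "dx": 0, "dy": 2, "dz": -10, "turn": 0},
    {"fingers": 1, "dx": 0, "dy": 2, "dz": -6, "turn": 0},
    {"fingers": 1, "dx": -14, "dy": -5, "dz": 0, "turn": 0},
    {"fingers": 1, "dx": -14, "dy": -5, "dz": 0, "turn": 0},
    {"fingers": 1, "dx": -14, "dy": -5, "dz": 0, "turn": 0},
    {"fingers": 1, "dx": -14, "dy": -5, "dz": 0, "turn": 0},
    {"fingers": 1, "dx": -14, "dy": -5, "dz": 0, "turn": 0}
  ]
}}

```text
clock: 4.5
position: [0.6603, 0.1809, 0.2043]
ee_rot: [-0.008, 0.798, -0.603, 0.014]
contact_force: [2.2, 1.0, -0.1]
width: 0.0001
```

Contact force is about 2.4 N along +x of the stand, as expected. I keep pushing.

Call:
{"name": "play_rows", "arguments": {
  "series": [
    {"fingers": 1, "dx": -14, "dy": -5, "dz": 0, "turn": 0},
    {"fingers": 1, "dx": -14, "dy": -5, "dz": 0, "turn": 0},
    {"fingers": 1, "dx": -14, "dy": -5, "dz": 0, "turn": 0},
    {"fingers": 1, "dx": -14, "dy": -5, "dz": 0, "turn": 0},
    {"fingers": 1, "dx": -14, "dy": -5, "dz": 0, "turn": 0},
    {"fingers": 1, "dx": -14, "dy": -5, "dz": 0, "turn": 0},
    {"fingers": 1, "dx": 0, "dy": 0, "dz": 0, "turn": 0}
  ]
}}

```text
clock: 5.08
position: [0.577, 0.152, 0.2114]
ee_rot: [-0.017, 0.798, -0.602, 0.021]
contact_force: [-0.0, 0.4, 0.2]
width: -0.0001
```

```bash
python3 - <<'E'
from h import *
s=get_state(); print(s["position"],s["contact_force"])
a=get_image("scene");save("pics/mid.png",cv2.resize(a["pixels"][170:370,250:490],(720,600)))
E
```

```text
[0.57704779 0.15197569 0.21142472] [-0.01110247  0.35918506  0.23970305]
```

View pics/mid.png

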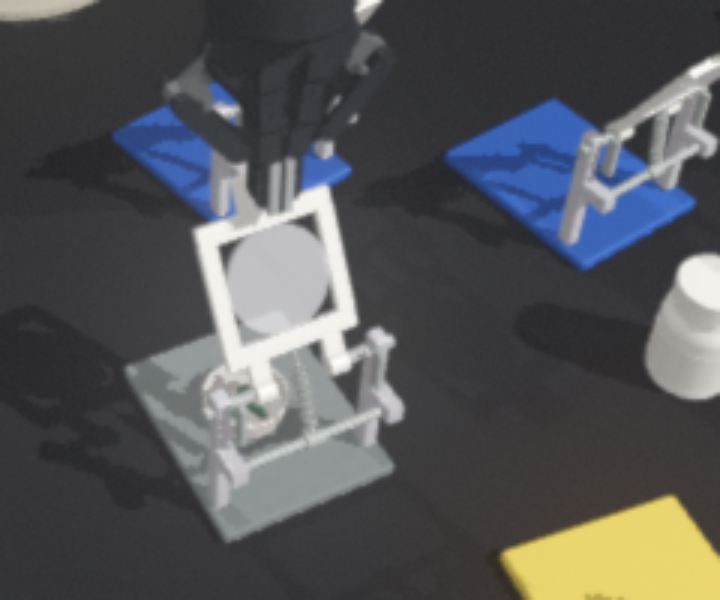

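The lens is tipped past upright with force near zero, so it is close to the snap point. I push a little further.

Call:
{"name": "play_rows", "arguments": {
  "series": [
    {"fingers": 1, "dx": -12, "dy": -4, "dz": -4, "turn": 0},
    {"fingers": 1, "dx": -12, "dy": -4, "dz": -2, "turn": 0},
    {"fingers": 1, "dx": -10, "dy": -3, "dz": 0, "turn": 0},
    {"fingers": 1, "dx": 0, "dy": 0, "dz": 0, "turn": 0},
    {"fingers": 1, "dx": 0, "dy": 0, "dz": 10, "turn": 0},
    {"fingers": 1, "dx": 0, "dy": 0, "dz": 25, "turn": 0},
    {"fingers": 1, "dx": 0, "dy": 0, "dz": 35, "turn": 0},
    {"fingers": 1, "dx": 0, "dy": 0, "dz": 35, "turn": 0},
    {"fingers": 1, "dx": -30, "dy": 0, "dz": 20, "turn": 0},
    {"fingers": 1, "dx": -30, "dy": 0, "dz": 0, "turn": 0},
    {"fingers": 1, "dx": -30, "dy": 0, "dz": 0, "turn": 0},
    {"fingers": 1, "dx": -30, "dy": 0, "dz": 0, "turn": 0},
    {"fingers": 1, "dx": 0, "dy": 0, "dz": 0, "turn": 0}
  ]
}}

```text
clock: 6.22
position: [0.436, 0.1454, 0.3464]
ee_rot: [-0.028, 0.797, -0.602, 0.03]
contact_force: [0.3, -0.3, 0.0]
width: 0.0004
```

```bash
python3 - <<'E'
from fit import *
s=get_state(); print(s["clock"],s["position"],s["contact_force"])
a=get_image("scene");pw=(.6163,.1671,.3336)
b=a["pixels"].copy();cv2.polylines(b,[np.round(proj(a,W(pw,lensL(2.094)))).astype(np.int32)],True,(255,0,0),1)
d=masks_of(a,"dish_center")[:2];print([(m["p"],m["xy"],m["region"].sum()) for m in d])
save("pics/end.png",cv2.resize(b[200:380,110:430],(800,450)))
E
```

```text
6.2167 [0.43601767 0.14536861 0.34638261] [ 0.33076657 -0.33115245  0.02452279]
[(0.77, [339.0, 306.8], np.int64(245))]
```

View pics/end.png

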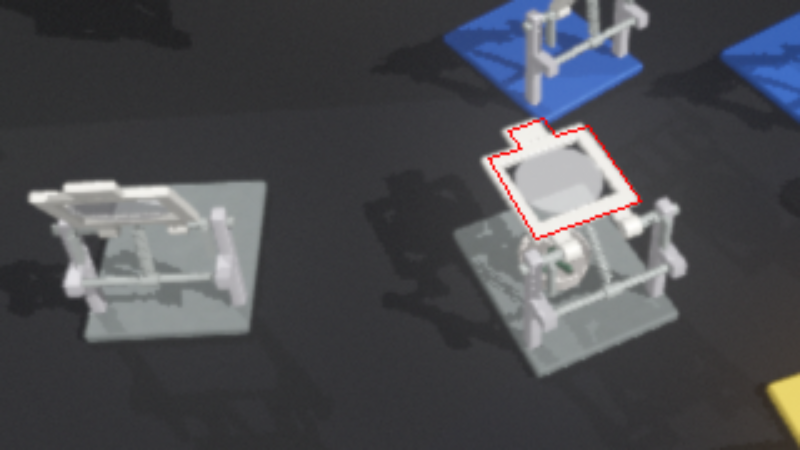

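The lens matches the predicted level outline to about 1 to 2 px. The dish is still under it, the spare lens is parked and the robot is clear. I let things settle briefly, then hand in.

Call:
{"name": "play_rows", "arguments": {
  "series": [
    {"fingers": 1, "dx": 0, "dy": 0, "dz": 5, "turn": 0},
    {"fingers": 1, "dx": 0, "dy": 0, "dz": 0, "turn": 0},
    {"fingers": 1, "dx": 0, "dy": 0, "dz": 0, "turn": 0},
    {"fingers": 1, "dx": 0, "dy": 0, "dz": 0, "turn": 0},
    {"fingers": 1, "dx": 0, "dy": 0, "dz": 0, "turn": 0},
    {"fingers": 1, "dx": 0, "dy": 0, "dz": 0, "turn": 0}
  ]
}}

```text
clock: 6.82
position: [0.4473, 0.1458, 0.352]
ee_rot: [-0.03, 0.797, -0.603, 0.033]
contact_force: [-0.3, 0.6, 0.5]
width: 0.0
```

```bash
python3 -c "
from rig import *
print(sign_off())"
```

```text
the job is handed in; nothing more can be done
None
```

I tipped the lens on the grey stand with the capsule dish by pushing its tab with closed fingers until it snapped over. I then withdrew the arm up and clear, and handed the job in at about 6.8 s on the robot's clock.

- **Work lens:** in the last picture it lies on the outline I predicted for the level stop, to about 1–2 px. I read no hinge angle directly.
- **Spare lens:** it looks parked, unchanged from the first picture.
- **Dish:** it shows in its place under the lens, but partly hidden by it. I judged that by eye and did not measure the position again.
- **Robot:** the wrist force read about zero with the arm clear of everything. The most I read while pushing was about 2.4 N.

No check failed or disagreed.

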